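# Switch the bead feeder over to the empty tray

### The arm

A 6-joint arm with a two-finger parallel gripper is mounted at the origin on the work surface. World frame = base frame: x ahead of the robot, y to its left, z up, the work surface at z = 0. Lengths are in m, angles in rad, forces in N, time in s.
With the tool pointing down it reaches from about 0.275 to 0.825 m from the base axis. Payload 4.9 kg.
Tool frame: the origin (TCP) lies midway between the tips of the shut fingers; the grasp point (between the pads) lies 19 mm behind it; y points along the fingers, z is the direction in which the jaws open and shut, and the axes are right-handed (so a half turn about y gives the same grasp; the last joint's range is limited). The gripper opens to 85 mm and grips with 20 to 120 N. Pads are 22 mm wide; open, the fingers measure 114 mm over their backs; the gripper's body (76 mm by 85 mm) begins 54 mm behind the grasp point. The pads swing forward as they close: fully open they stand 13 mm farther back than shut.
Start: joints at [-1.29, 0.326, -0.193, 1.052, 0, 1.437], TCP at [0.222, -0.503, 0.231] pointing down, gripper open.
Joint ranges: [-2.65, 2.65], [-0.97, 1.79], [-1.3, 1.35], [-1.93, 2.1], [-1.47, 1.37], [-3.14, 3.14]. Speed limits (rad/s): [2.57, 2.57, 3.14, 3.14, 3.14, 3.14].

### API

Orientations are given as [roll, pitch, yaw] about the fixed x, y, z axes, in that order (R = Rz(yaw) Ry(pitch) Rx(roll)).
In Python, from bench import manip, cams, ticket gives the robot as it stands.
- The arm moves only by the tool servo_tool, never from a script. Its argument "moves" is one flat list of numbers, 7 for each row, row after row: the shift along the tool's x, y, z in m, then the turn, a rotation vector about the tool's x, y, z in rad, then the opening, from 0 (shut) to 1 (fully open). In form: [tx, ty, tz, ax, ay, az, gripper, tx, ty, tz, ax, ay, az, gripper, ...]. A call has 1 to 5 rows; each row shifts and turns the commanded pose from where the row before left it, along the tool's axes as they then stand; what a row does not reach is not made up. A row lasts 1/12 s, in which the tool goes at most 41.7 mm and 7.16 degrees, less where a joint would pass 70% of its speed; a pose out of reach is approached as far as the arm can. A call with a gripper value outside its range is refused whole. The fingers move at their own pace and stop on an object; "newtons" is the grip in N (left out, the last holds). Time passes only in rows, so rows that do not move let the fingers close. It gives the time, the measured TCP pose, the force and the opening at its end, in the units of the state.
- manip.sense(): the state, without advancing time (a new reading comes with each control period).
- cams.snapshot(name): name is "scene" or "top" or "wrist"; returns a dict with "color" (480x640x3 uint8, red, green, blue), "z_map" (480x640 float32, m along the optical axis (not along the pixel's ray), 0 where there is no reading), "mtx" (3x3 intrinsics, pixels), "rvec" (rotation vector, rad) and "tvec" (3), from world to camera coordinates, as OpenCV has them; the wrist camera has in their place "tool_from_camera" (4x4, takes a point from camera to tool coordinates, whose origin is the TCP and whose axes are the tool frame's). Camera axes: x right, y down, z forward; pixel columns grow to the right and rows downward; lengths in m; the calibration is good to about 2 mm. A picture is of the moment at which its call begins: read the wrist's pose just before it.
- ticket.close_job(): hands the job in, once; it reports no verdict.
The state is a dict: "t": time; "qpos": joint angles; "joint_vel": joint speeds; "effort": joint torques, N m; "eef_pos": TCP position; "tcp_rot": TCP orientation; "wrist_force": force on the tool from outside, world axes, zero at the start; "moment": the same for the moment, N m; "gripper_width": finger opening in m.
Only numpy, scipy, OpenCV 4.12 (cv2) and the standard library are available. Lean on these libraries where they do the work, as an engineer would, in place of code of your own. Each camera call takes 0.05 s, during which the arm holds its last target.

### The job

The bead feeder's left tray (as seen from the robot) already has its three beads, so the three beads waiting on the ramp must go down the other chute, into the empty right tray. First rock the seesaw gate fully over by pressing down its raised finger pad, and only then push the stop's handle sideways so that the beads roll down. Do not touch the beads or lift anything, and leave the jar, the tin and the brush where they are.

Things in the scene. Friction and masses are not known exactly. Their poses are not given: they have to be found in the camera images.
- stand: Plywood bead feeder fixed to the table, 255 x 510 x 180 mm, yawed up to 0.3 rad. Origin under its middle at table height; x away from the robot, y to its left. The gate runs along y on the near side (x = -65 mm); the feed ramp (inside 30 mm wide, walls 30 mm) comes down over y = 0 from x = +128 mm to its lip (x = -51, z = 105 mm) above the gate's middle. A chute leads from each gate end to a tray.
- gate (a joint): Seesaw gate: wooden trough 200 mm long, pivot under its middle 90 mm above the table, axis along the stand's x. Rad: -0.3 = left (+y) end fully down, feeds the left tray; +0.3 = right end fully down, feeds the right tray; both hard stops. Starts from -0.3 to -0.2, right end raised. Stiff pivot: stays where it is left; takes about 1 N on a pad.
- pad_right (a point): Centre of the top face of the gate's right finger pad, a dark steel plate 50 x 50 x 6 mm on the robot's side of the gate, 73 mm right of the pivot. Raised at the start (110 to 117 mm above the table), 74 mm above the table when fully pressed. The gate's wall rises 24 mm above the pad along its far edge, 26 mm from this point; nothing stands over the pad.
- pad_left (a point): The same point of the left finger pad, which is low at the start and rises as the right one goes down.
- stop (a joint): Sliding dark steel stop across the ramp, value in m: 0 = shut, 0.045 = fully open (hard stop). It slides along the stand's +y (to the robot's left) and starts between 0 and 0.005. It takes about 1.5 N, stays where it is left, and lets beads pass from about 0.03 on.
- handle (a point): Centre of the stop's handle, an upright dark steel tab, 32 mm along the stand's x, 8 mm along y, 34 mm high, right of the ramp and about 164 mm above the table. It stands on the stop's bar, whose top is 16 mm below this point and which ends 10 mm right of it. Push the tab's right face towards the stand's +y; the space to its right is free.
- tray_right (a point): Centre of the inner floor (16 mm above the table) of the right tray, empty at the start; inside 100 x 94 mm, walls about 36 mm, outer wall 51 mm high. Axes like the stand's.
- tray_left (a point): The same for the left tray, which holds the three sorted beads.
- bead1_center (a point): Centre of waiting bead 1 (slippery glazed ceramic ball, 24 mm diameter, 17 g), queued on the ramp behind the stop, number 1 nearest the stop.
- bead2_center (a point): Centre of waiting bead 2 (slippery glazed ceramic ball, 24 mm diameter, 17 g), queued on the ramp behind the stop, number 1 nearest the stop.
- bead3_center (a point): Centre of waiting bead 3 (slippery glazed ceramic ball, 24 mm diameter, 17 g), queued on the ramp behind the stop, number 1 nearest the stop.
- sorted1_center (a point): Centre of a bead of the same kind already lying in the left tray.
- sorted2_center (a point): Centre of a bead of the same kind already lying in the left tray.
- sorted3_center (a point): Centre of a bead of the same kind already lying in the left tray.
- jar: Bystander: small glass jar, 54 mm diameter, 75 mm high, standing on the table behind one tray; origin under its middle.
- tin: Bystander: round green tin, 71 mm diameter, 48 mm high, behind the other tray; jar and tin may swap places; origin under its middle.
- brush: Bystander: paint brush, 190 mm long, lying on the table to the right of the feeder; origin under its middle.

How it is judged:
By the outcome, as a careful person would: the job done as asked, in the order asked, and still so for the second after the job is handed in, with the robot touching nothing.
It also fails if it takes over 42 s, if anything falls off the work surface, if the arm or the gripper's body presses on something with over 40 N, if the wrist force passes 120 N, or if a joint passes its speed limit or range.

## Working session

There is one attempt and no reset: what is moved stays moved. The work goes in short steps, Python scripts to look and compute and a tool call to move; the robot and the scene stay as the last step left them, time stands still between calls to the robot, and variables do not carry over. Pictures are saved under pics/ and viewed, and the job is handed in when it is done.

Besides the shell and the picture viewer there is one more tool, called after "Request:" by a JSON object that holds its "fn" and its "kwargs". servo_tool: Moves the arm, as the interface text tells. Its arguments: {"type":"object","properties":{"moves":{"type":"array"},"newtons":{"type":"number"}},"required":["moves"]}

```bash
mkdir -p pics; ls
python3 - <<'E'
from bench import manip,cams
import cv2,numpy as np,pickle
s=manip.sense();print({k:np.round(v,3) for k,v in s.items()})
d={n:cams.snapshot(n) for n in("scene","top")}
pickle.dump(d,open('s0.pkl','wb'))
for n in d:
    cv2.imwrite(f'pics/{n}0.png',d[n]['color'][:,:,::-1]);print(n,d[n]['mtx'],d[n]['rvec'],d[n]['tvec'])
E
```

```text
pics
{'t': np.float64(0.0), 'qpos': array([-1.29 ,  0.327, -0.194,  1.052, -0.   ,  1.437]), 'joint_vel': array([-0.001, -0.   ,  0.   , -0.   ,  0.001,  0.002]), 'effort': array([-3.0000e-03, -4.4340e+01,  2.6244e+01,  1.6000e-02,  0.0000e+00,
       -0.0000e+00]), 'eef_pos': array([ 0.221, -0.503,  0.231]), 'tcp_rot': array([-1.572,  0.   , -2.727]), 'wrist_force': array([-0.023, -0.759, -0.926]), 'moment': array([-0.018,  0.036,  0.017]), 'gripper_width': np.float64(0.085)}
scene [[507.57639398   0.         326.90659671]
 [  0.         507.57639398 243.36599378]
 [  0.           0.           1.        ]] [ 1.65480538  1.56861402 -0.83794028] [ 1.35775628e-03 -2.25144722e-01  1.70384142e+00]
top [[529.2864599    0.         317.10653955]
 [  0.         529.2864599  239.853434  ]
 [  0.           0.           1.        ]] [ 2.19657786 -2.17639221  0.08591446] [-0.04395047  0.59381603  1.0819312 ]
```

View pics/scene0.png

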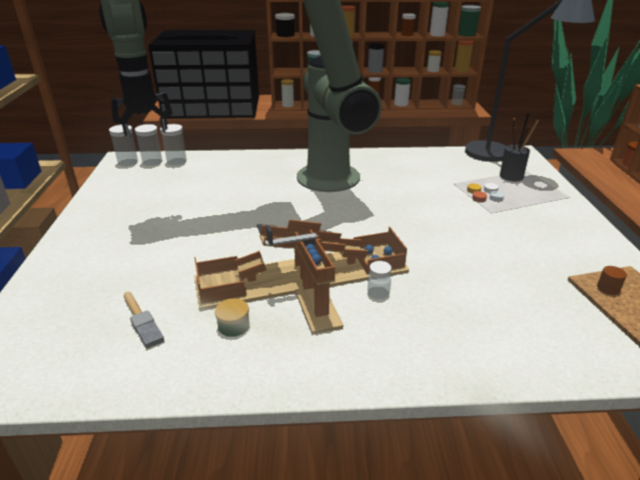

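View pics/top0.png

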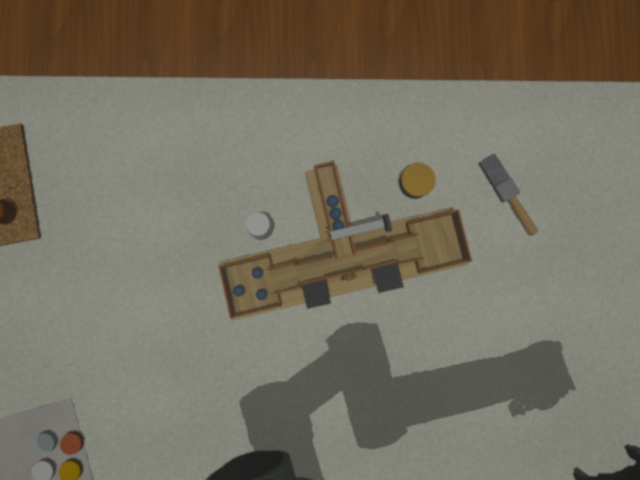

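The top view shows the pads at about (317,293) on the left and (387,277) on the right, the handle at (386,223), the ramp beads around (335,212), and the right tray at (440,240). The stand is yawed slightly. Next I'll measure these from colour masks.

```bash
cat > h.py <<'E'
import cv2,numpy as np,pickle
def w2c(d):
    R,_=cv2.Rodrigues(np.array(d['rvec']));return R,np.array(d['tvec']).ravel()
def ray(d,u,v,z):
    R,t=w2c(d);c=-R.T@t;r=R.T@np.linalg.inv(d['mtx'])@np.array([u,v,1.]);return c+r*(z-c[2])/r[2]
def dep(d,u,v):
    R,t=w2c(d);Z=d['z_map'][int(round(v)),int(round(u))];return R.T@(np.linalg.inv(d['mtx'])@np.array([u,v,1.])*Z-t)
def proj(d,p):
    return cv2.projectPoints(np.array(p,float).reshape(-1,3),np.array(d['rvec']),np.array(d['tvec']),d['mtx'],None)[0].reshape(-1,2)
E
python3 - <<'E'
from h import *
d=pickle.load(open('s0.pkl','rb'));t=d['top'];im=t['color']
m=((im.max(2)<75)).astype(np.uint8); m[:150]=0;m[320:]=0
n,l,s,c=cv2.connectedComponentsWithStats(m)
for i in range(1,n):
    if s[i,4]>25:
        u,v=c[i]; ys,xs=np.where(l==i); cnt=np.c_[xs,ys].astype(np.float32)
        print(s[i],c[i].round(1),im[int(v),int(u)],dep(t,u,v).round(4),cv2.minAreaRect(cnt))
# tray outer corners
hsv=cv2.cvtColor(im,cv2.COLOR_RGB2HSV)
m=((hsv[:,:,1]>90)).astype(np.uint8); m[:150]=0;m[320:]=0;m[:,:200]=0;m[:,480:]=0
print(cv2.minAreaRect(np.argwhere(m)[:,::-1].astype(np.float32)))
big=cv2.resize(im[140:330,210:480],None,fx=2.9,fy=2.9,interpolation=cv2.INTER_CUBIC)
cv2.imwrite('pics/top0z.png',big[:,:,::-1])
sc=d['scene']['color'];cv2.imwrite('pics/sc0z.png',cv2.resize(sc[200:340,180:420],None,fx=3.3,fy=3.3,interpolation=cv2.INTER_CUBIC)[:,:,::-1])
E
```

```text
[ 25 150  16  88 186] [ 32.4 193.6] [62 52 40] [0.6873 0.5641 0.011 ] ((32.251522064208984, 193.4594268798828), (88.11923217773438, 2.5795652866363525), 80.83765411376953)
[479 163  25  39 112] [491.4 181.7] [61 61 59] [ 0.7224 -0.408   0.0111] ((493.656494140625, 180.07862854003906), (44.41832733154297, 8.83909797668457), 58.671302795410156)
[399 176  20  22  75] [405.1 189.8] [100  82  45] [ 0.6992 -0.2203  0.0346] ((405.87054443359375, 189.18234252929688), (27.658632278442383, 8.24335765838623), 49.398704528808594)
[327 195  17  35 109] [333.6 213.2] [54 71 86] [ 0.636  -0.0683  0.1378] ((333.87158203125, 211.73854064941406), (33.14078903198242, 11.015003204345703), 73.3007583618164)
[  0 198  18  26 352] [  7.7 210.7] [47 35 26] [0.6462 0.5945 0.045 ] ((8.5, 210.5), (25.0, 17.0), 90.0)
[452 211  17  50 291] [460.1 236.4] [58 47 37] [ 0.6027 -0.3321  0.0401] ((459.9902038574219, 235.45680236816406), (49.465824127197266, 6.958902359008789), 77.19573211669922)
[382 215   9  16  92] [386.4 222.5] [54 54 52] [ 0.6152 -0.1619  0.1774] ((386.3824157714844, 222.52943420410156), (16.24988
[... 411 characters left out ...]
 [258.3 270.9] [52 67 82] [0.5282 0.0812 0.0381] ((257.4999694824219, 271.4999694824219), (10.261953353881836, 8.59785270690918), 33.6900634765625)
[301 280  29  28 568] [316.  293.2] [54 56 54] [ 0.4849 -0.0369  0.0773] ((315.7117614746094, 293.45294189453125), (23.536958694458008, 25.489330291748047), 77.47119140625)
[233 285  12  11  44] [239.4 289.2] [56 72 87] [0.4906 0.1188 0.0404] ((238.5, 290.0), (10.0, 11.0), 90.0)
[257 289  10  10  31] [262.7 291.7] [51 63 76] [0.4859 0.0716 0.0374] ((262.3446044921875, 292.31756591796875), (10.229792594909668, 7.323601245880127), 35.53767776489258)
((335.7884521484375, 227.0056915283203), (130.45657348632812, 247.2827911376953), 76.63307189941406)
```

View pics/top0z.png

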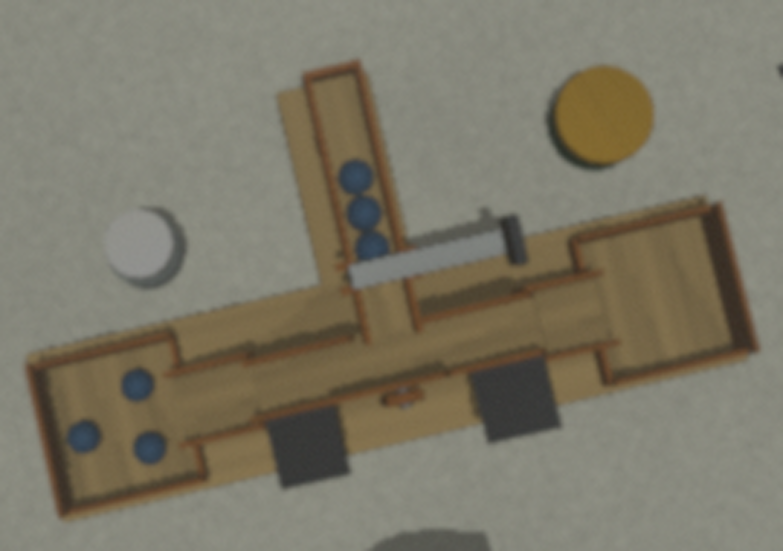

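View pics/sc0z.png

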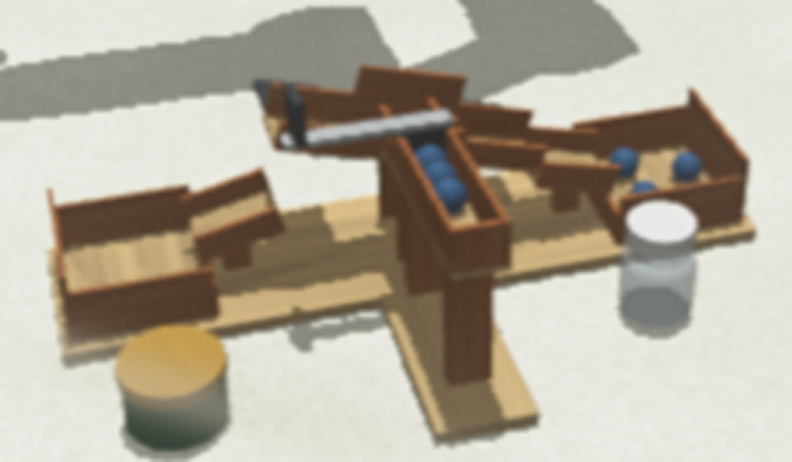

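Run:
```python
from h import *
from bench import cams,manip
d=pickle.load(open('s0.pkl','rb'));t=d['top']
R,tt=w2c(t);print('cam',-R.T@tt)
pr=ray(t,387.1,277,.114);pl=ray(t,316,293.2,.077);h=ray(t,386.4,222.5,.181)
print(pr,pl,h)
v=pl-pr;yaw=np.arctan2(-v[0],v[1]);print('yaw',yaw)
Rz=lambda a:np.array([[np.cos(a),-np.sin(a)],[np.sin(a),np.cos(a)]])
a=.225
print('handle-pad in stand',Rz(a).T@(h-pr)[:2], 'pl-pr',Rz(a).T@v[:2])
# wall edges for yaw: front plate edge, depth
T=cams.snapshot('wrist')['tool_from_camera'];print(T.round(3))
# z around pads
for (u,v) in [(380,279),(387,277),(394,275),(310,295),(322,292)]: print(dep(t,u,v).round(4))
# scene-view check of projected points
for p in (pr,pl,h): print(proj(d['scene'],p))
e=ray(t,386.4,222.5,.181)
for i in range(5): pass
# stand baseplate/tray corner lines: trays outer top corners
for (u,v) in [(470,262),(233,317)]: print('corner',ray(t,u,v,.05))
```

```text
cam [ 0.51325639 -0.03312571  1.12276213]
[ 0.51781776 -0.17182799  0.114     ] [ 0.48493721 -0.03697312  0.077     ] [ 0.61480985 -0.16142695  0.181     ]
yaw 0.23915544654536713
handle-pad in stand [ 0.09686785 -0.01150068] pl-pr [-0.00196479  0.13879159]
[[ 0.001  0.962  0.273 -0.07 ]
 [-0.    -0.273  0.962 -0.143]
 [ 1.    -0.001 -0.     0.   ]
 [ 0.     0.     0.     1.   ]]
[ 0.5139 -0.1589  0.1095]
[ 0.5178 -0.1716  0.1142]
[ 0.5217 -0.1843  0.1186]
[ 0.4812 -0.0252  0.0721]
[ 0.4873 -0.0488  0.075 ]
[[268.16411588 229.43326437]]
[[324.2771099  233.96086286]]
[[269.62531389 226.41748213]]
corner [ 0.54999684 -0.34899571  0.05      ]
corner [0.43513617 0.12923336 0.05      ]
```

Stand yaw is about 0.237. The right pad's top is at (0.518, -0.172, 0.114) and the handle at (0.615, -0.161). I'll shut the fingers and align with the stand first.

Request:
{"fn": "servo_tool", "kwargs": {"moves": [0,0,0,0,0.0885,0,0,0,0,0,0,0.0885,0,0,-0.02,0,-0.0145,0,0,0,0,-0.03,0,-0.0205,0,0,0,0,-0.03,0,-0.0205,0,0,0,0], "newtons": 40}}

```text
t: 0.57
eef_pos: [0.2863, -0.43, 0.2308]
tcp_rot: [-1.572, 0.0, -2.906]
wrist_force: [0.8, 0.6, -0.0]
gripper_width: 0.0256
```

Request:
{"fn": "servo_tool", "kwargs": {"moves": [-0.03,0,-0.0205,0,0,0,0,-0.03,0,-0.0205,0,0,0,0,-0.03,0,-0.0205,0,0,0,0,-0.03,0,-0.0205,0,0,0,0,-0.03,0,-0.0205,0,0,0,0]}}

```text
t: 0.98
eef_pos: [0.4087, -0.2941, 0.2312]
tcp_rot: [-1.571, -0.0, -2.904]
wrist_force: [-0.1, -0.5, 0.9]
gripper_width: 0.0001
```

Request:
{"fn": "servo_tool", "kwargs": {"moves": [-0.03,0,-0.0205,0,0,0,0,-0.03,0,-0.0205,0,0,0,0,-0.02,0,-0.0145,0,0,0,0,0,0,0,0,0,0,0,0,0,0,0,0,0,0]}}

```text
t: 1.4
eef_pos: [0.473, -0.2218, 0.2309]
tcp_rot: [-1.571, -0.001, -2.901]
wrist_force: [-0.1, -0.5, -0.3]
gripper_width: 0.0001
```

Request:
{"fn": "servo_tool", "kwargs": {"moves": [-0.0245,0,-0.016,0,0,0,0,-0.0245,0,-0.016,0,0,0,0,0,0.03,0,0,0,0,0,0,0.03,0,0,0,0,0,0,0,0,0,0,0,0]}}

```text
t: 1.82
eef_pos: [0.5089, -0.1794, 0.1662]
tcp_rot: [-1.576, -0.007, -2.905]
wrist_force: [-1.8, 1.3, -1.4]
gripper_width: 0.0002
```

```bash
cat > snap.py <<'E'
import sys;from h import *;from bench import cams,manip
k=sys.argv[1];print({a:np.round(v,4) for a,v in manip.sense().items() if a in('t','eef_pos','wrist_force')})
d={n:cams.snapshot(n) for n in('scene','top','wrist')};pickle.dump(d,open(f's{k}.pkl','wb'))
a=cv2.resize(d['scene']['color'][180:340,180:420],(780,520));b=cv2.resize(d['top']['color'][140:330,210:480],(782,550))
w=d['wrist']['color']
for n,i in(('sc',a),('top',b),('wr',w)):cv2.imwrite(f'pics/{n}{k}.png',i[:,:,::-1])
E
python3 snap.py 1
```

```text
{'t': np.float64(1.8167), 'eef_pos': array([ 0.5089, -0.1794,  0.1662]), 'wrist_force': array([-1.7504,  1.3366, -1.3729])}
```

View pics/wr1.png

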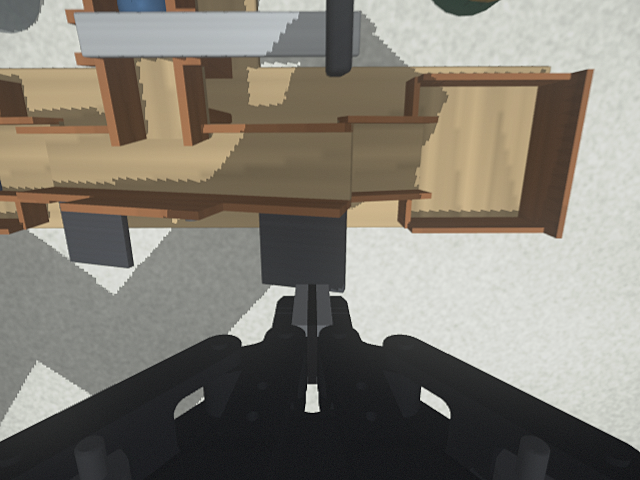

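View pics/sc1.png

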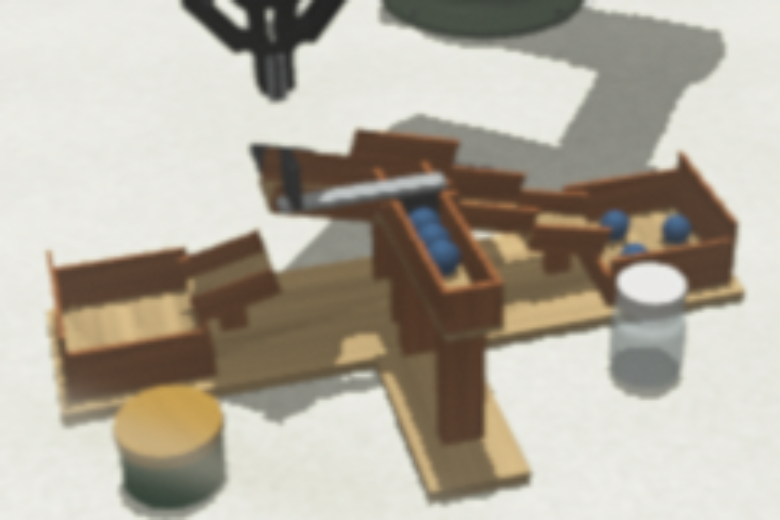

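The wrist view shows the tip at (313,285), over the pad spanning (261–346, 213–290). The fingers line up with the stand. The scene view shows the beads still behind the stop. I'll descend now.

Request:
{"fn": "servo_tool", "kwargs": {"moves": [0,0.015,0,0,0,0,0,0,0.015,0,0,0,0,0,0,0.01,0,0,0,0,0,0,0,0,0,0,0,0,0,0,0,0,0,0,0]}}

```text
t: 2.38
eef_pos: [0.5129, -0.1807, 0.1321]
tcp_rot: [-1.57, 0.0, -2.904]
wrist_force: [0.6, 0.4, -0.4]
gripper_width: -0.0004
```

Request:
{"fn": "servo_tool", "kwargs": {"moves": [0,0.005,0,0,0,0,0,0,0.006,0,0,0,0,0,0,0.006,0,0,0,0,0,0,0.006,0,0,0,0,0,0,0.006,0,0,0,0,0]}}

```text
t: 2.8
eef_pos: [0.5129, -0.1804, 0.1019]
tcp_rot: [-1.57, 0.0, -2.904]
wrist_force: [0.5, -0.6, 1.3]
gripper_width: -0.0002
```

Request:
{"fn": "servo_tool", "kwargs": {"moves": [0,0.005,0,0,0,0,0,0,0.005,0,0,0,0,0,0,0.005,0,0,0,0,0,0,0.004,0,0,0,0,0,0,0,0,0,0,0,0]}}

```text
t: 3.22
eef_pos: [0.5121, -0.1797, 0.0822]
tcp_rot: [-1.572, -0.001, -2.904]
wrist_force: [-0.3, -0.2, -1.2]
gripper_width: 0.0
```

Request:
{"fn": "servo_tool", "kwargs": {"moves": [0,0.002,0,0,0,0,0,0,0.002,0,0,0,0,0,0,0.0015,0,0,0,0,0,0,0,0,0,0,0,0]}}

```text
t: 3.55
eef_pos: [0.5127, -0.1801, 0.0776]
tcp_rot: [-1.571, -0.0, -2.904]
wrist_force: [-0.9, -0.2, 0.1]
gripper_width: -0.0004
```

Continuing in small steps until the force rises at the hard stop.

Request:
{"fn": "servo_tool", "kwargs": {"moves": [0,0.001,0,0,0,0,0,0,0.001,0,0,0,0,0,0,0,0,0,0,0,0]}}

```text
t: 3.8
eef_pos: [0.5128, -0.1802, 0.0757]
tcp_rot: [-1.571, 0.0, -2.904]
wrist_force: [0.5, 0.4, 0.4]
gripper_width: 0.0
```

Request:
{"fn": "servo_tool", "kwargs": {"moves": [0,0.001,0,0,0,0,0,0,0.001,0,0,0,0,0,0,0,0,0,0,0,0]}}

```text
t: 4.05
eef_pos: [0.5129, -0.1803, 0.0747]
tcp_rot: [-1.57, 0.001, -2.904]
wrist_force: [-2.1, 1.1, 8.4]
gripper_width: -0.0002
```

```bash
python3 snap.py 2
```

```text
{'t': np.float64(4.05), 'eef_pos': array([ 0.5129, -0.1803,  0.0747]), 'wrist_force': array([-2.139 ,  1.1499,  8.4046])}
```

View pics/wr2.png

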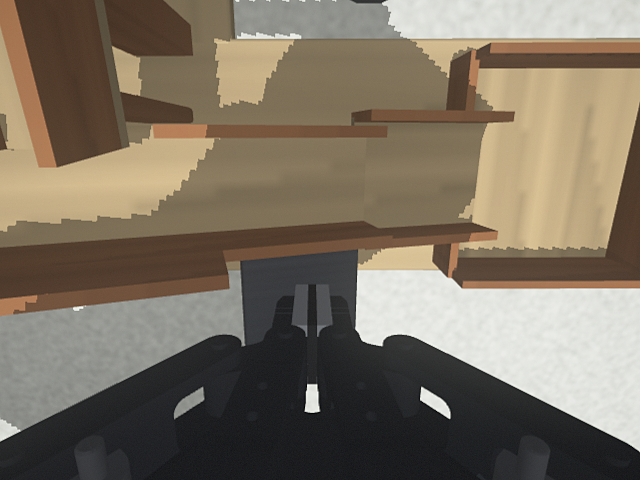

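View pics/sc2.png

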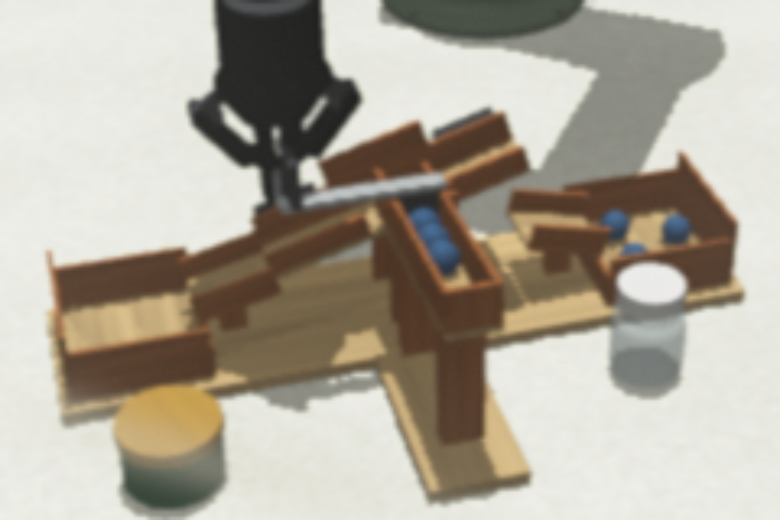

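The wrist force rose to 8.4 N, so the gate is on its hard stop. The scene view shows the right end meeting its chute, with the beads still held. I'll lift straight up and measure the pads again.

Request:
{"fn": "servo_tool", "kwargs": {"moves": [0,-0.01,0,0,0,0,0,0,-0.035,0,0,0,0,0,0,-0.035,0,0,0,0,0,0,-0.035,0,0,0,0,0,0,-0.035,0,0,0,0,0]}}

```text
t: 4.62
eef_pos: [0.5123, -0.1801, 0.2258]
tcp_rot: [-1.571, -0.0, -2.904]
wrist_force: [-0.5, -0.0, 0.3]
gripper_width: -0.0002
```

Request:
{"fn": "servo_tool", "kwargs": {"moves": [0,-0.01,0,0,0,0,0,-0.034,0,0.015,0,0,0,0,-0.034,0,0.015,0,0,0,0,-0.035,0,0.0155,0,0,0,0,0,0,0,0,0,0,0]}}

```text
t: 5.03
eef_pos: [0.6288, -0.2014, 0.2313]
tcp_rot: [-1.57, 0.002, -2.903]
wrist_force: [-1.5, -0.4, -0.7]
gripper_width: 0.0004
```

```bash
python3 snap.py 3
python3 - <<'E'
from h import *
d=pickle.load(open('s3.pkl','rb'));t=d['top']
for p in ([.485,-.037,.11],[.509,-.140,.08],[.518,-.174,.074],[.52,-.185,.07]):
    u=proj(t,p)[0];print(u.round(),dep(t,*u).round(4),t['color'][int(u[1]),int(u[0])])
E
```

```text
{'t': np.float64(5.0333), 'eef_pos': array([ 0.6288, -0.2014,  0.2313]), 'wrist_force': array([-1.4963, -0.4323, -0.7198])}
[316. 294.] [ 0.4852 -0.037   0.1165] [63 65 65]
[369. 281.] [ 0.5087 -0.1472  0.0095] [98 85 60]
[385. 277.] [ 0.518 -0.174  0.074] [46 46 45]
[391. 276.] [ 0.52   -0.1845  0.0736] [60 61 61]
```

View pics/wr3.png

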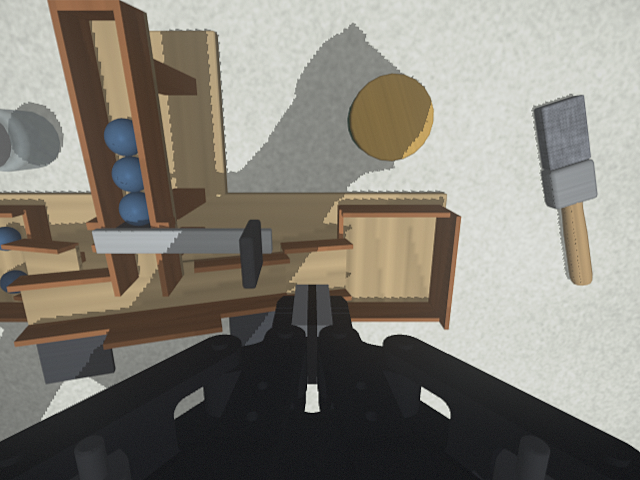

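View pics/top3.png

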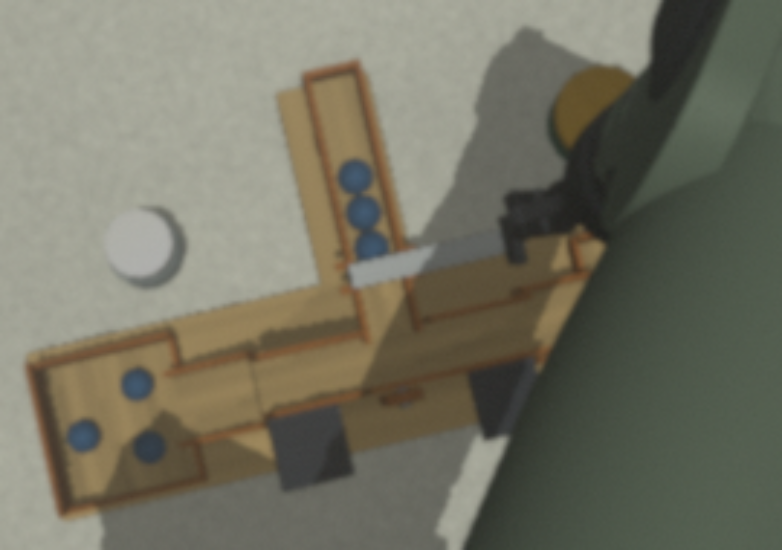

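View pics/sc3.png

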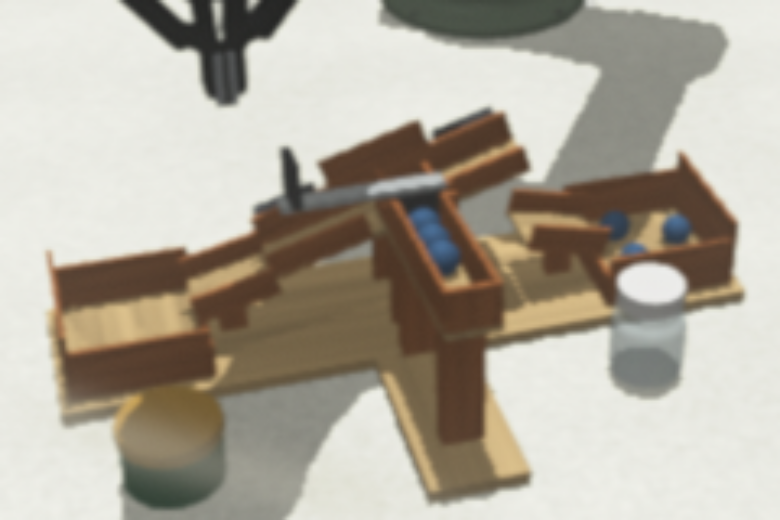

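The right pad now reads 0.074 m and the left 0.1165 m, so the gate is fully over, and the beads are still queued. I'll descend to the right of the handle.

Request:
{"fn": "servo_tool", "kwargs": {"moves": [0,0.015,0,0,0,0,0,0,0.015,0,0,0,0,0,0,0,0,0,0,0,0]}}

```text
t: 5.43
eef_pos: [0.6207, -0.1992, 0.2015]
tcp_rot: [-1.574, -0.004, -2.904]
wrist_force: [-0.4, 0.5, -1.5]
gripper_width: -0.0002
```

```bash
python3 snap.py 4
python3 - <<'E'
from h import *
d=pickle.load(open('s4.pkl','rb'))['wrist'];T=d['tool_from_camera'];im=d['color'].astype(int);z=d['z_map']
v,u=np.mgrid[0:480,0:640];P=np.stack([(u-d['mtx'][0,2])/d['mtx'][0,0]*z,(v-d['mtx'][1,2])/d['mtx'][1,1]*z,z],-1)@T[:3,:3].T+T[:3,3]
# dark points excluding the gripper, in tool coords (tool y down, z to the right)
m=(im.max(2)<75)&(z>0)&(P[...,2]<-.01)&(v<330)&(P[...,1]>-.03)
n,l,s,c=cv2.connectedComponentsWithStats(m.astype(np.uint8))
for i in range(1,n):
    if s[i,4]>150: q=P[l==i];print(s[i],np.percentile(q,[2,50,98],axis=0).round(4).tolist())
E
```

```text
{'t': np.float64(5.4333), 'eef_pos': array([ 0.6207, -0.1992,  0.2015]), 'wrist_force': array([-0.4025,  0.4975, -1.5065])}
[  22    0   62  122 2101] [[-0.1373, 0.0545, -0.136], [-0.1198, 0.071, -0.1351], [-0.0821, 0.0852, -0.134]]
[  95    0   45  118 1201] [[-0.1343, 0.0546, -0.1018], [-0.1179, 0.0696, -0.1011], [-0.0857, 0.0849, -0.1004]]
[ 92 229  40   9 220] [[-0.0142, 0.0736, -0.1349], [-0.0103, 0.0782, -0.1242], [-0.0097, 0.0865, -0.1128]]
[ 183  228   84   79 1919] [[-0.0207, 0.0212, -0.0907], [-0.0058, 0.0259, -0.0336], [0.0287, 0.1234, -0.0311]]
[ 127  296  160   34 1019] [[-0.0083, -0.0286, -0.1294], [0.0664, 0.1059, -0.056], [0.0672, 0.1253, -0.0103]]
```

View pics/wr4.png

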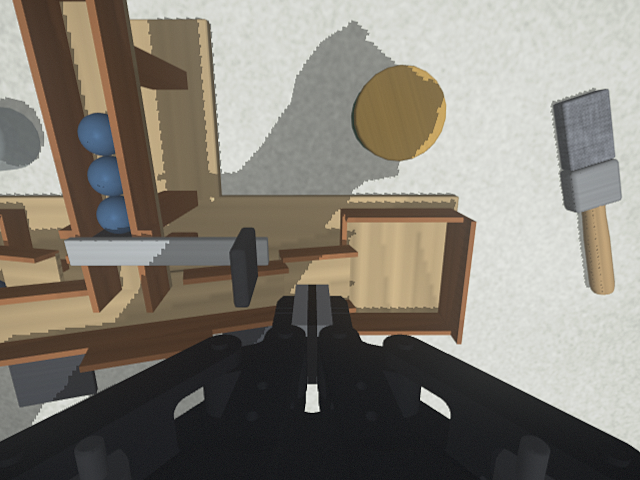

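The wrist view shows the handle's right face 31 mm left of the TCP, at about (250,265), with its top at z≈0.18. The tip lines up with it along the tab. I'll lower beside it and push.

Request:
{"fn": "servo_tool", "kwargs": {"moves": [0,0.015,0,0,0,0,0,0,0.015,0,0,0,0,0,0,0.014,0,0,0,0,0,0,0,0,0,0,0,0,0,0,0,0,0,0,0]}}

```text
t: 6.0
eef_pos: [0.6233, -0.2001, 0.1605]
tcp_rot: [-1.571, -0.0, -2.904]
wrist_force: [0.3, 0.1, 0.5]
gripper_width: -0.0001
```

Request:
{"fn": "servo_tool", "kwargs": {"moves": [0,0,-0.005,0,0,0,0,0,0,-0.005,0,0,0,0,0,0,-0.005,0,0,0,0,0,0,-0.005,0,0,0,0,0,0,0,0,0,0,0]}}

```text
t: 6.42
eef_pos: [0.619, -0.1797, 0.1606]
tcp_rot: [-1.57, 0.001, -2.903]
wrist_force: [0.7, -0.1, -0.0]
gripper_width: -0.0
```

Request:
{"fn": "servo_tool", "kwargs": {"moves": [0,0,-0.006,0,0,0,0,0,0,-0.006,0,0,0,0,0,0,-0.006,0,0,0,0,0,0,-0.002,0,0,0,0,0,0,0,0,0,0,0]}}

```text
t: 6.83
eef_pos: [0.6139, -0.1603, 0.1598]
tcp_rot: [-1.571, -0.0, -2.903]
wrist_force: [-0.8, -0.7, -0.6]
gripper_width: 0.0001
```

```bash
python3 snap.py 5
```

```text
{'t': np.float64(6.8333), 'eef_pos': array([ 0.6139, -0.1603,  0.1598]), 'wrist_force': array([-0.7766, -0.6894, -0.5972])}
```

View pics/wr5.png

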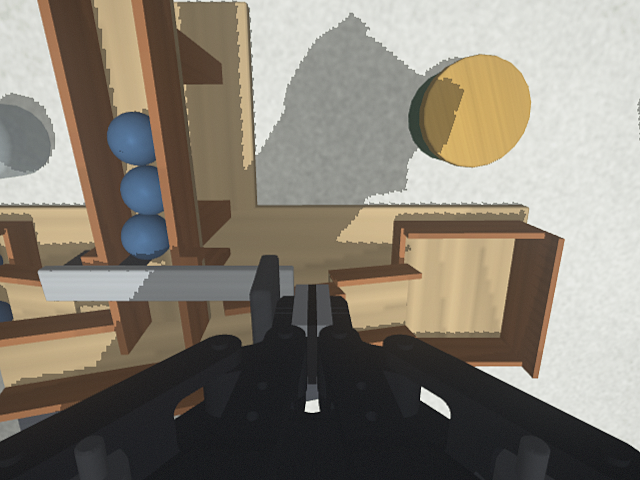

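View pics/sc5.png

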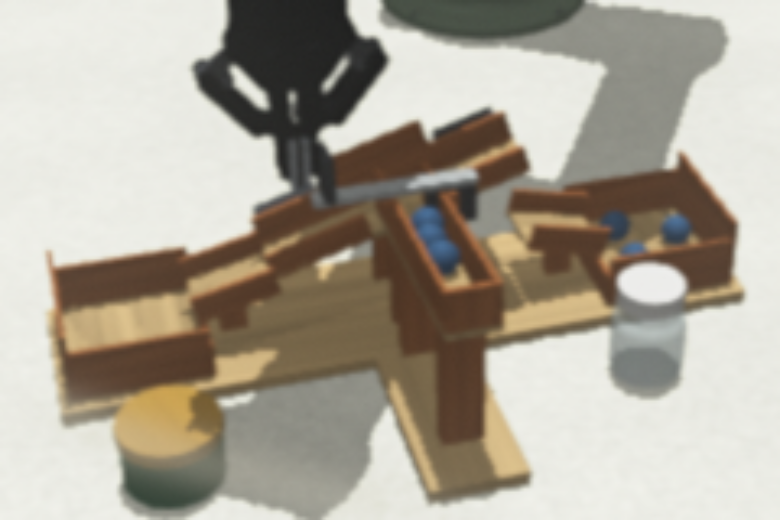

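The stop has slid partly, and the blade end now sticks out left of the ramp at about (465,195). The beads are still held. I'll keep pushing.

Request:
{"fn": "servo_tool", "kwargs": {"moves": [0,0,-0.006,0,0,0,0,0,0,-0.006,0,0,0,0,0,0,-0.006,0,0,0,0,0,0,-0.002,0,0,0,0,0,0,0,0,0,0,0]}}

```text
t: 7.4
eef_pos: [0.6091, -0.1408, 0.1597]
tcp_rot: [-1.571, -0.0, -2.903]
wrist_force: [0.1, -0.6, 0.4]
gripper_width: -0.0001
```

Request:
{"fn": "servo_tool", "kwargs": {"moves": [0,0,-0.001,0,0,0,0,0,0,-0.001,0,0,0,0,0,0,0,0,0,0,0]}}

```text
t: 7.65
eef_pos: [0.6091, -0.1399, 0.1599]
tcp_rot: [-1.571, 0.0, -2.904]
wrist_force: [-0.3, -0.8, -0.0]
gripper_width: -0.0002
```

```bash
python3 snap.py 6
```

```text
{'t': np.float64(7.65), 'eef_pos': array([ 0.6091, -0.1399,  0.1599]), 'wrist_force': array([-0.3082, -0.7922, -0.0316])}
```

View pics/sc6.png

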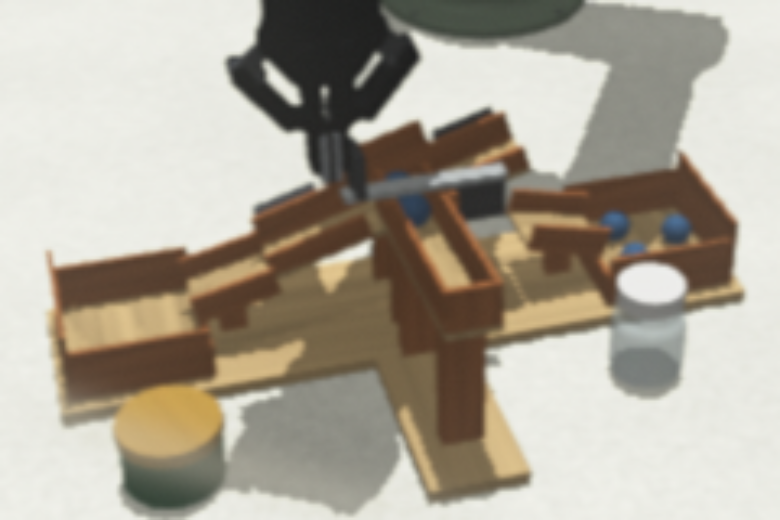

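View pics/wr6.png

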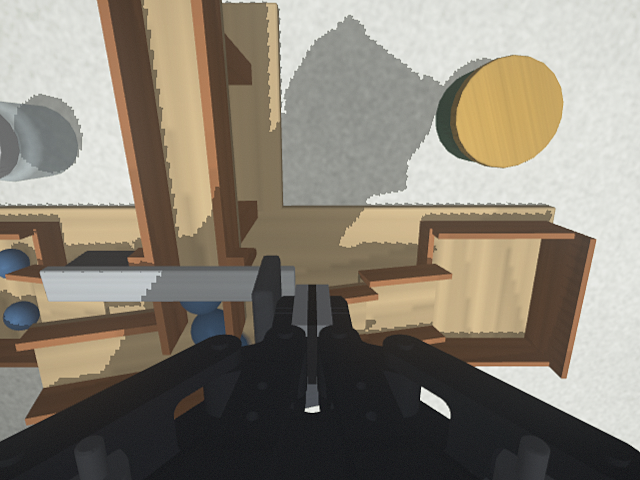

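The beads are rolling under the stop. I'll finish opening it in small steps and let them run.

Request:
{"fn": "servo_tool", "kwargs": {"moves": [0,0,-0.001,0,0,0,0,0,0,-0.001,0,0,0,0,0,0,0,0,0,0,0,0,0,0,0,0,0,0,0,0,0,0,0,0,0]}}

```text
t: 8.22
eef_pos: [0.609, -0.1397, 0.16]
tcp_rot: [-1.567, 0.0, -2.905]
wrist_force: [0.5, -5.9, -0.7]
gripper_width: -0.0003
```

Request:
{"fn": "servo_tool", "kwargs": {"moves": [0,0,0,0,0,0,0,0,0,0,0,0,0,0,0,0,0,0,0,0,0,0,0,0,0,0,0,0,0,0,0,0,0,0,0]}}

```text
t: 8.63
eef_pos: [0.609, -0.1397, 0.16]
tcp_rot: [-1.568, 0.0, -2.905]
wrist_force: [0.8, -5.3, -1.4]
gripper_width: -0.0002
```

```bash
python3 snap.py 7
```

```text
{'t': np.float64(8.6333), 'eef_pos': array([ 0.609 , -0.1397,  0.16  ]), 'wrist_force': array([ 0.8216, -5.3115, -1.4317])}
```

View pics/sc7.png

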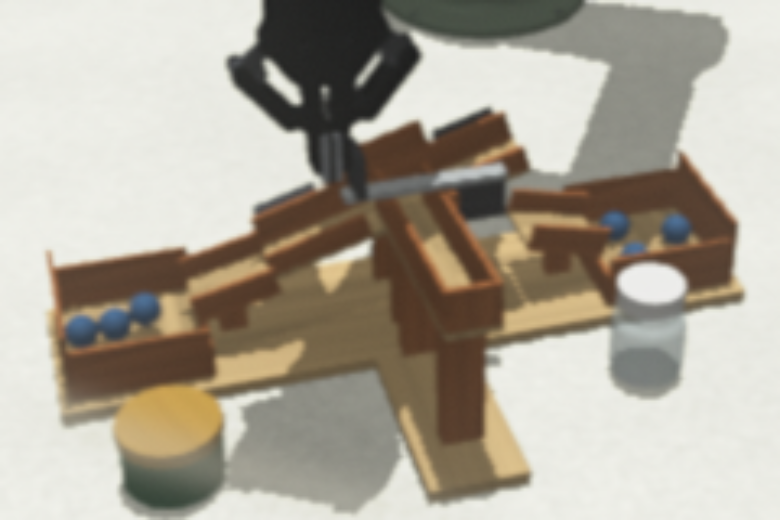

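All three beads are in the right tray and the stop is at its hard limit (5.3 N). I'll back off and lift clear.

Request:
{"fn": "servo_tool", "kwargs": {"moves": [0,0,0.01,0,0,0,0,0,0,0.015,0,0,0,0,0,-0.03,0,0,0,0,0,0,-0.035,0,0,0,0,0,0,-0.035,0,0,0,0,0]}}

```text
t: 9.2
eef_pos: [0.6137, -0.1632, 0.2599]
tcp_rot: [-1.573, -0.002, -2.905]
wrist_force: [1.2, -0.8, 0.1]
gripper_width: 0.0002
```

Request:
{"fn": "servo_tool", "kwargs": {"moves": [0.025,0,0.03,0,0,0,0,0.025,0,0.03,0,0,0,0,0.025,0,0.03,0,0,0,0,0.025,0,0.03,0,0,0,0,0.02,0,0.03,0,0,0,0]}}

```text
t: 9.62
eef_pos: [0.5315, -0.3387, 0.26]
tcp_rot: [-1.571, 0.0, -2.905]
wrist_force: [0.6, 0.5, 0.1]
gripper_width: -0.0
```

Request:
{"fn": "servo_tool", "kwargs": {"moves": [0.025,0,0.025,0,0,0,0,0.025,0,0.025,0,0,0,0,0.025,0,0.02,0,0,0,0,0,0,0,0,0,0,0,0,0,0,0,0,0,0]}}

```text
t: 10.03
eef_pos: [0.4752, -0.4242, 0.2595]
tcp_rot: [-1.572, 0.0, -2.908]
wrist_force: [0.5, 1.1, 0.1]
gripper_width: -0.0
```

```bash
python3 snap.py 8
python3 - <<'E'
from h import *
a=pickle.load(open('s0.pkl','rb'));b=pickle.load(open('s8.pkl','rb'));t=b['top']
for p in ([.485,-.037,.117],[.518,-.174,.074]): print(dep(t,*proj(t,p)[0]).round(4))
for n in('scene','top'):
    df=np.abs(a[n]['color'].astype(int)-b[n]['color']).max(2);print(n,[(k,int(np.percentile(df[s],99))) for k,s in (dict(jar=np.s_[208:242,242:276],tin=np.s_[160:200,398:438],brush=np.s_[150:238,476:540]) if n=='top' else dict(jar=np.s_[262:300,365:395],tin=np.s_[300:335,212:252],brush=np.s_[290:348,120:168])).items()])
E
```

```text
{'t': np.float64(10.0333), 'eef_pos': array([ 0.4752, -0.4242,  0.2595]), 'wrist_force': array([0.5021, 1.0981, 0.1379])}
[ 0.4851 -0.037   0.119 ]
[ 0.518  -0.174   0.0739]
scene [('jar', 4), ('tin', 4), ('brush', 82)]
top [('jar', 5), ('tin', 5), ('brush', 50)]
```

View pics/sc8.png

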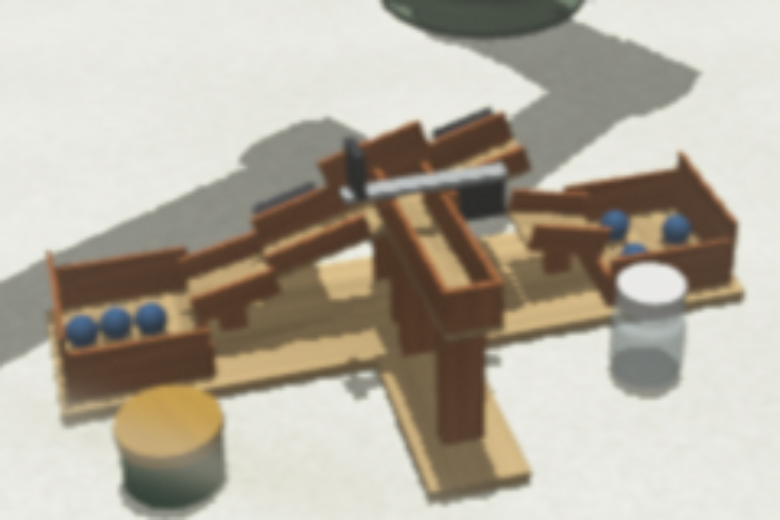

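View pics/top8.png

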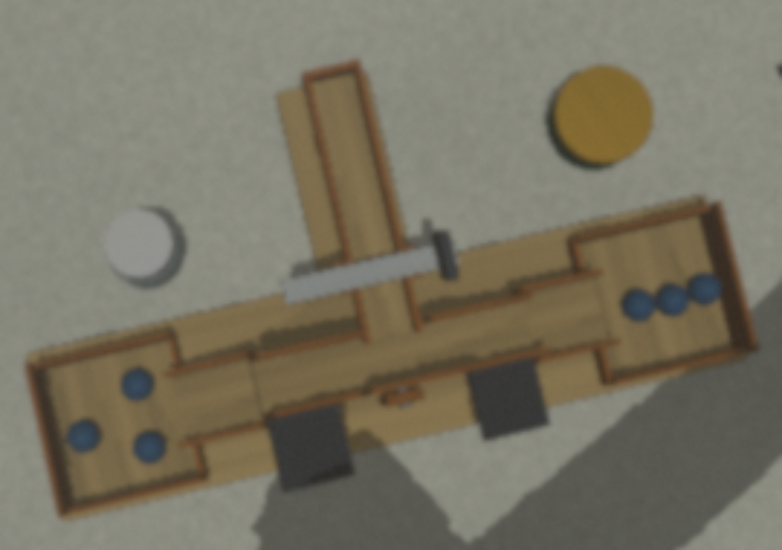

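The jar and tin are unchanged, and the beads lie in their trays. The brush area differs from the first picture, so I'll check whether that is only the arm's shadow.

Run:
```python
from h import *
a=pickle.load(open('s0.pkl','rb'));b=pickle.load(open('s8.pkl','rb'))
o=[cv2.resize(x['scene']['color'][260:370,80:280],(400,220)) for x in(a,b)]+[cv2.resize(x['top']['color'][140:250,400:600],(400,220)) for x in(a,b)]
cv2.imwrite('pics/br.png',np.vstack([np.hstack(o[:2]),np.hstack(o[2:])])[:,:,::-1])
```

```text
(no output)
```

View pics/br.png

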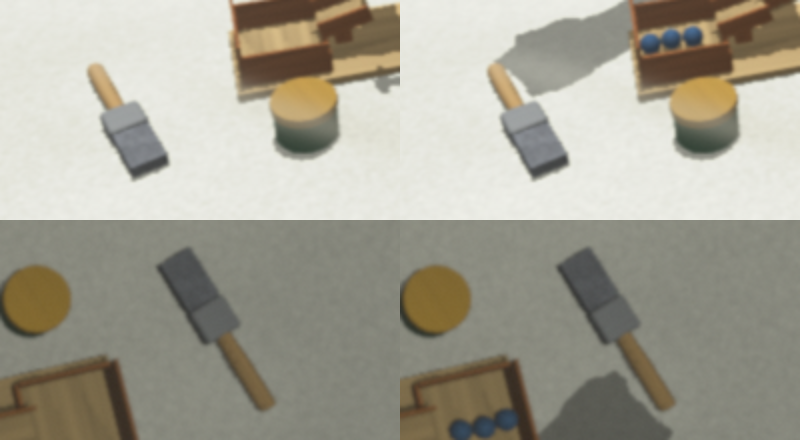

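The brush hasn't moved; the difference is only the arm's shadow beside it. I'll wait a moment for things to settle, then hand in.

Request:
{"fn": "servo_tool", "kwargs": {"moves": [0,0,0,0,0,0,0,0,0,0,0,0,0,0,0,0,0,0,0,0,0,0,0,0,0,0,0,0,0,0,0,0,0,0,0]}}

```text
t: 10.6
eef_pos: [0.477, -0.4216, 0.2598]
tcp_rot: [-1.571, 0.0, -2.903]
wrist_force: [-0.4, -0.1, 1.5]
gripper_width: 0.0002
```

```bash
python3 -c "
from bench import ticket;print(ticket.close_job())"
```

```text
the job is handed in; nothing more can be done
None
```

The three waiting beads are now in the right tray, and I handed the job in at about 10.6 s.

I pressed the right pad down until the gate met its hard stop. The force rose to about 8 N, and the pads then measured 74 mm (right) and about 117–119 mm (left) above the table. Only then did I push the handle left until the stop was fully open, at about 5 N, and moved the arm clear.

The final pictures show the three sorted beads still in the left tray and the jar and tin unmoved. An automatic comparison flagged the brush area, but a side-by-side look showed only the arm's shadow there, with the brush in place. No other check failed or disagreed.

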